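Shut the bamboo box and snap its latch

TASK

Push the open lid of the bamboo box fully shut, then press the red-tipped latch lever on its front down past its centre so that it snaps to its lower, locked position. Only push with the fingers: do not lift, tip or shove the box along, and leave the things standing around it alone.

Things in the scene. Friction and masses are not known exactly. Their poses are not given: they have to be found in the camera images.
- box: bamboo box, 91 (x) by 110 (y) by 83 mm high when shut, loose on the worktop, about 1.0 to 1.6 kg, so it slides only if pushed by more than a few newtons. Origin: centre of its underside. Its own -x axis points out of its front (the latch side, turned roughly to the robot), z up. The lid is hinged along y at the back, at x = +44, z = 75 mm.
- box_lid (a joint): lid angle, 0 = shut flat, grows as the lid rises (1.83 = leaning back past upright). The hinge is stiff (about 0.06 N m of friction): the lid stays at whatever angle it is left and must be pushed all the way down. The lid is a bamboo board 87 mm from hinge to front edge, 110 mm wide, 8 mm thick, with a small steel keeper in the middle of its front edge that sticks out 12 mm.
- lid_edge (a point): point on the lid's outer (upper when shut) face, 88 mm from the hinge line, at the middle of the lid's front edge; its z axis is the normal of the outer face. Shut, it lies at x = -44, z = 83 mm of the box.
- latch_lever (a joint): angle of the latch lever, a spring-loaded toggle: 0 = open, the lever sticks out and up from the box's front, 46 degrees above level; it grows as the lever is pressed down; 1.0 = dead centre (the lever 11 degrees below level): beyond that it snaps by itself to 2.2 = locked, hanging down along the front. It springs back to 0 if let go before centre. Pressing down on the red grip takes about 6 to 12 N at first, falling to nothing at dead centre.
- lever_tip (a point): middle of the red rounded outer end (9 mm thick, 30 mm wide) of the steel and red latch lever, 46 mm from its pivot; the red grip reaches from 24 to 50 mm from the pivot. A thin steel wire bail stands up near the pivot (within 16 mm of it in front, up to 105 mm high) and moves with the lever.
- lever_pivot (a point): pivot axis of the latch lever (along the box's y), on the box's front at x = -56, z = 55 mm of the box.
- salt_shaker: bystander: glass salt shaker with a grey cap, 44 mm wide, 90 mm high; origin at the centre of its underside, z up
- wood_cup: bystander: light wooden cup, 52 mm wide, 53 mm high; origin at the centre of its underside, z up
- tumbler: bystander: clear waisted glass tumbler, 62 mm wide, 82 mm high; origin at the centre of its underside, z up
Not all that is in view belongs to the job. There is more than one size of the box; the one meant has the size given above.

How it is judged:
By the outcome, as a careful person would: the job done as asked, in the order asked, and still so for the second after the job is handed in, with the robot touching nothing.
It also fails if it takes over 43 s, if anything falls off the work surface, if the arm or the gripper's body presses on something with over 40 N, if the wrist force passes 120 N, or if a joint passes its speed limit or range.

ROBOT

A 6-joint arm with a two-finger parallel gripper is mounted at the origin on a cart in front of the work surface, level with it; the furniture and walls round the work are solid. World frame = base frame: x ahead of the robot, y to its left, z up, the work surface at z = 0. Lengths are in m, angles in rad, forces in N, time in s.
With the tool pointing down it reaches from about 0.325 to 0.9 m from the base axis. Payload 6.1 kg.
Tool frame: the origin (TCP) lies midway between the tips of the shut fingers; the grasp point (between the pads) lies 19 mm behind it; z points along the fingers, y is the line along which they close (so a half turn about z gives the same grasp; the last joint's range is limited). The gripper opens to 85 mm and grips with 20 to 120 N. Pads are 22 mm wide; open, the fingers measure 114 mm over their backs; the gripper's body (76 mm by 85 mm) begins 54 mm behind the grasp point. The pads swing forward as they close: fully open they stand 13 mm farther back than shut.
Start: joints at [1.053, 0.22, 1.526, -0, 1.395, -0.126], TCP at [0.239, 0.578, 0.231] pointing down, gripper open.
Joint ranges: [-2.98, 2.98], [-0.91, 2.08], [0.09, 2.57], [-1.24, 4.39], [0.2, 2.65], [-2.68, 2.68]. Speed limits (rad/s): [2.57, 2.57, 3.01, 3.14, 3.14, 3.14].

INTERFACE

Orientations are given as [roll, pitch, yaw] about the fixed x, y, z axes, in that order (R = Rz(yaw) Ry(pitch) Rx(roll)).
In Python, from plant import movep, move_l, set_joints, gripper_to, hold, inverse_kinematics, observe, get_image, get_calibration, Unreachable, job_done gives the robot as it stands. Calls block until the motion is done:
- movep(position, orientation): joint-space move of the TCP to a pose.
- move_l(position, feed=0.15, rotation=None, max_force=None): straight line of the TCP; rotation=None keeps the orientation; feed is the mean speed in m/s. With max_force (N) it stops when the force on the tool has changed by that much, and returns True; else False.
- set_joints(angles): joint-space move.
- gripper_to(opening, f_grip=None): finger opening in m; f_grip is the grip in N (None keeps the last); returns when the fingers have stopped.
- hold(seconds).
- inverse_kinematics(position, orientation): joint angles nearest the present ones, or None.
- observe(): the state.
- get_image(name): name is "scene" or "side" or "wrist"; returns (picture, depth): 420x560x3 uint8, red, green, blue; 420x560 float32, m along the optical axis (not along the pixel's ray), 0 where there is no reading.
- get_calibration(name): a dict with "intrinsics" (3x3 intrinsics, pixels), "world_from_camera" (4x4, takes a point from camera to world coordinates). Camera axes: x right, y down, z forward; pixel columns grow to the right and rows downward; lengths in m; the calibration is good to about 2 mm. A picture is of the moment at which its call begins: read the wrist's pose just before it. get_calibration takes no time and is no camera call; for the wrist camera it gives the pose at the moment of the call.
A pose or a line that the arm cannot do raises Unreachable and nothing moves.
- job_done(): hands the job in; it is judged then, once.
The state is a dict: "time_s": time; "q": joint angles; "joint_velocities": joint speeds; "joint_torque": joint torques, N m; "eef_pos": TCP position; "tcp_rot": TCP orientation; "ft_force": force on the tool from outside, world axes, zero at the start; "torque": the same for the moment, N m; "opening": finger opening in m; "grasp_force": force on a finger pad.
Only numpy, scipy, OpenCV 4.12 (cv2) and the standard library are available. Lean on these libraries where they do the work, as an engineer would, in place of code of your own. Each camera call takes 0.05 s, during which the arm holds its last target. There are 200 camera calls.

## Working session

There is one attempt and no reset: what is moved stays moved. The work goes in short steps, each a Python script; the robot and the scene stay as the last script left them, time stands still between calls to the robot, and variables do not carry over. Pictures are saved under pics/ and viewed, at most 10 in all, crops included, and the job is handed in when it is done.

```bash
mkdir -p pics; ls
cat > h.py <<'E'
import numpy as np, cv2
from plant import *
def snap(n,f):
    c=get_calibration(n); im,d=get_image(n)
    cv2.imwrite(f'pics/{f}.png',im[:,:,::-1]); np.savez(f'pics/{f}.npz',im=im,d=d,K=c['intrinsics'],T=c['world_from_camera'])
def load(f):
    z=np.load(f'pics/{f}.npz'); im,d,K,T=z['im'],z['d'],z['K'],z['T']
    v,u=np.mgrid[:d.shape[0],:d.shape[1]]
    P=np.stack([(u-K[0,2])/K[0,0]*d,(v-K[1,2])/K[1,1]*d,d],-1)@T[:3,:3].T+T[:3,3]
    P[d==0]=np.nan
    return im,P,K,T
E
python3 - <<'E'
from h import *
snap('scene','scene0'); snap('side','side0'); snap('wrist','wrist0')
a=[cv2.imread(f'pics/{n}0.png') for n in('scene','side')]
cv2.imwrite('pics/both0.png',cv2.resize(np.vstack(a),(800*560//840*1,600)) if 0 else np.hstack([cv2.resize(x,(400,300)) for x in a]))
for n in('scene','side'): print(get_calibration(n)['world_from_camera'].round(3))
print(observe()['time_s'])
E
```

```text
pics
[[ 0.82  -0.272  0.503  0.106]
 [-0.572 -0.41   0.711 -0.7  ]
 [ 0.013 -0.871 -0.492  0.558]
 [ 0.     0.     0.     1.   ]]
[[ 0.998 -0.013  0.063  0.562]
 [-0.061 -0.481  0.875 -0.815]
 [ 0.019 -0.877 -0.481  0.551]
 [ 0.     0.     0.     1.   ]]
0.15
```

View pics/scene0.png

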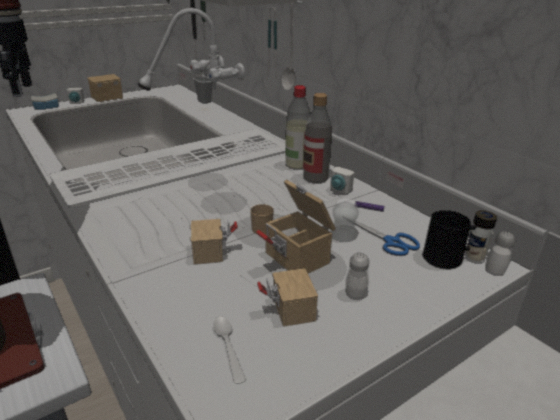

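View pics/side0.png

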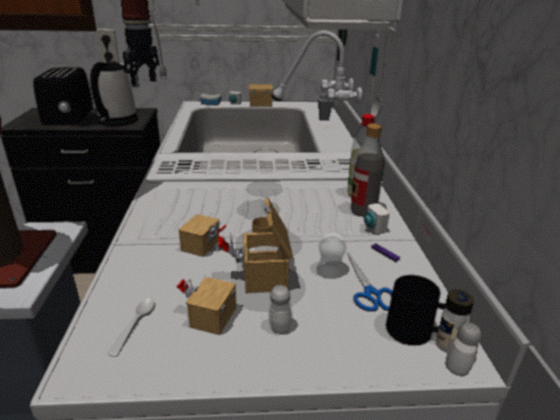

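The scene image shows three latched boxes: an open one at (300,240) and two smaller shut ones at (207,242) and (295,297). The side image shows the same three at (265,255), (200,235) and (212,305). Only the open one has an open lid and the larger size. The salt shaker stands at (357,275), the cup at (262,220) and the tumbler at (345,213). I'll check my choice in a close crop and measure.

Run:
```python
from h import *
a=cv2.imread('pics/scene0.png')[170:310,180:380]; b=cv2.imread('pics/side0.png')[180:320,160:360]
cv2.imwrite('pics/crop0.png',np.vstack([cv2.resize(x,None,fx=2.1,fy=2.1,interpolation=cv2.INTER_CUBIC) for x in(a,b)]))
for f in('scene0','side0'):
    im,P,K,T=load(f)
    hsv=cv2.cvtColor(im,cv2.COLOR_RGB2HSV)
    x=P[...,0];y=P[...,1]
    m=((hsv[...,0]<10)|(hsv[...,0]>170))&(hsv[...,1]>140)&(hsv[...,2]>60)&(P[...,2]>.0)&(P[...,2]<.15)
    n,l,s,c=cv2.connectedComponentsWithStats(m.astype(np.uint8))
    for i in range(1,n):
        if s[i,4]>5: print(f,'red',c[i].round(),s[i,4],np.nanmedian(P[l==i],0).round(3))
    m=(hsv[...,0]>=8)&(hsv[...,0]<25)&(hsv[...,1]>70)&(P[...,2]>.01)&(P[...,2]<.2)
    n,l,s,c=cv2.connectedComponentsWithStats(m.astype(np.uint8))
    for i in range(1,n):
        if s[i,4]>200: print(f,'wood',c[i].round(),s[i],np.nanpercentile(P[l==i],[2,50,98],0).round(3).tolist())
```

```text
scene0 red [312. 139.] 10 [0.826 0.181 0.123]
scene0 red [311. 150.] 6 [0.826 0.184 0.095]
scene0 red [318. 160.] 108 [0.839 0.169 0.066]
scene0 red [234. 227.] 13 [0.492 0.008 0.064]
scene0 red [262. 234.] 45 [ 0.498 -0.088  0.093]
scene0 red [261. 288.] 23 [ 0.432 -0.189  0.065]
scene0 red [ 17. 347.] 9 [ 0.075 -0.043  0.013]
scene0 red [ 12. 349.] 7 [ 0.068 -0.044  0.013]
scene0 red [ 20. 350.] 16 [ 0.078 -0.053  0.013]
scene0 red [  3. 355.] 10 [ 0.054 -0.048  0.013]
scene0 red [  9. 353.] 6 [ 0.063 -0.049  0.013]
scene0 red [ 12. 355.] 8 [ 0.067 -0.056  0.012]
scene0 red [  6. 358.] 18 [ 0.059 -0.058  0.012]
scene0 red [  7. 362.] 10 [ 0.059 -0.069  0.012]
scene0 red [  7. 369.] 21 [ 0.057 -0.082  0.012]
scene0 red [  5. 375.] 20 [ 0.052 -0.091  0.013]
scene0 wood [105.  87.] [ 88  74  34  26 644] [[0.554, 1.221, 0.011], [0.601, 1.232, 0.054], [0.659, 1.297, 0.086]]
scene0 wood [312. 206.] [285 181  50  49 573] [[0.588, -0.136, 0.087], [0.605, -0.104, 0.127], [0.628, -0.039, 0.157]]
scene0 wood [296. 261.] [ 252  205   79  118 4416] [[0.452, -0.245, 0.013], [0.547, -0.135, 0.054
[... 321 characters left out ...]
5  0.086]
side0 red [ 11. 273.] 386 [ 0.078 -0.068  0.01 ]
side0 red [182. 286.] 57 [ 0.437 -0.187  0.059]
side0 wood [260.  93.] [248  84  25  21 447] [[0.558, 1.216, 0.012], [0.61, 1.231, 0.055], [0.66, 1.326, 0.082]]
side0 wood [267. 252.] [ 244  198   48   92 2874] [[0.549, -0.138, 0.015], [0.593, -0.121, 0.055], [0.631, 0.074, 0.153]]
side0 wood [197. 233.] [ 179  214   40   40 1007] [[0.406, -0.007, 0.012], [0.443, 0.012, 0.054], [0.481, 0.07, 0.058]]
side0 wood [  9. 242.] [  0 216  24  51 386] [[0.049, -0.045, 0.012], [0.063, -0.021, 0.05], [0.068, 0.021, 0.104]]
side0 wood [211. 303.] [ 186  277   50   54 1895] [[0.453, -0.247, 0.012], [0.491, -0.224, 0.055], [0.527, -0.169, 0.058]]
```

View pics/crop0.png

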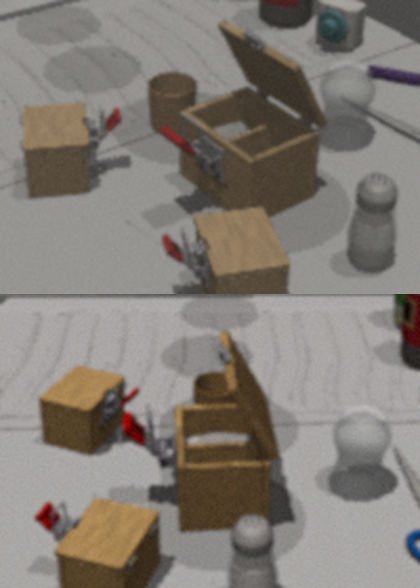

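The crop shows the open box with its lid short of upright and the red lever sticking out of its front toward the robot, at scene (262,234) and side (222,244). The neighbours are smaller (about 58 mm high), so this is the right box. Next I'll fit its pose and take a wrist view from above.

Run:
```python
from h import *
print(observe()['eef_pos'],observe()['tcp_rot']);print(get_calibration('wrist')['world_from_camera'].round(3))
def pf(Q):
    for _ in range(5):
        c=Q.mean(0); n=np.linalg.svd(Q-c,full_matrices=0)[2][2]; r=abs((Q-c)@n); Q=Q[r<max(2*np.median(r),1e-3)]
    return c,n,len(Q)
A=[]
for f in('scene0','side0'):
    im,P,K,T=load(f); Q=P.reshape(-1,3)
    m=(Q[:,0]>.5)&(Q[:,0]<.66)&(Q[:,1]>-.17)&(Q[:,1]<.0)&(Q[:,2]>.012)&(Q[:,2]<.2); B=Q[m]; A.append(B)
    L=B[B[:,2]>.09]; L=L[L[:,0]>.55]
    c,n,k=pf(L); print(f,'lid',c.round(4),n.round(3),k, L[L[:,2].argsort()[-8:]].mean(0).round(4))
    S=B[(B[:,2]<.065)]
    hull=cv2.minAreaRect(S[:,:2].astype(np.float32)*1000); print(hull, np.percentile(B[:,2],[50,90,99]))
    # side face: nearest y per x bin
    F=[]
    for x in np.arange(.54,.635,.005):
        s=S[(abs(S[:,0]-x)<.0025)&(S[:,2]>.02)]
        if len(s)>5:F.append([x,np.percentile(s[:,1],20)])
    print(np.round(F,4).tolist())
```

```text
[0.2384258  0.57721917 0.23040165] [-3.14003433e+00 -2.05821856e-04  2.74982696e+00]
[[ 0.382  0.874  0.3    0.16 ]
 [ 0.924 -0.36  -0.127  0.61 ]
 [-0.003  0.326 -0.945  0.373]
 [ 0.     0.     0.     1.   ]]
scene0 lid [ 0.605  -0.0824  0.1233] [-0.884 -0.039 -0.465] 548 [ 0.5865 -0.0834  0.167 ]
((561.25927734375, -96.40802001953125), (130.4262237548828, 137.29319763183594), 4.528231620788574) [0.0638982  0.13513011 0.15946539]
[[0.54, -0.0978], [0.545, -0.1264], [0.55, -0.1378], [0.555, -0.1377], [0.56, -0.1375], [0.565, -0.1372], [0.57, -0.1367], [0.575, -0.1363], [0.58, -0.136], [0.585, -0.1358], [0.59, -0.1357], [0.595, -0.1353], [0.6, -0.1351], [0.605, -0.1345], [0.61, -0.1347], [0.615, -0.1345], [0.62, -0.0971], [0.625, -0.1344], [0.63, -0.1344]]
side0 lid [ 0.6146 -0.0832  0.1234] [0.875 0.027 0.483] 296 [ 0.5888 -0.0845  0.1647]
((561.087646484375, -97.79383087158203), (133.4984130859375, 132.38414001464844), 6.198021411895752) [0.05864379 0.1293474  0.15697746]
[[0.54, -0.0999], [0.545, -0.102], [0.55, -0.1376], [0.555, -0.1366], [0.56, -0.1368], [0.565, -0.1368], [0.57, -0.1359], [0.575, -0.1359], [0.58, -0.1361], [0.585, -0.136], [0.59, -0.1353], [0.595, -0.1354], [0.6, -0.135], [0.605, -0.1348], [0.61, -0.1348], [0.615, -0.1347], [0.62, -0.1342], [0.625, -0.134], [0.63, -0.1346]]
```

Run:
```python
from h import *
o=observe(); print(o['time_s'])
gripper_to(0)
movep([.50,-.09,.33],[np.pi,0,0] if 0 else o['tcp_rot'])
snap('wrist','w1'); print(get_calibration('wrist')['world_from_camera'].round(3),observe()['q'],observe()['time_s'])
```

```text
0.15
[[ 0.381  0.874  0.3    0.422]
 [ 0.925 -0.359 -0.127 -0.057]
 [-0.003  0.326 -0.945  0.473]
 [ 0.     0.     0.     1.   ]] [-3.31096997e-01 -1.09861086e-01  1.68804302e+00 -1.36761583e-03
  1.56395719e+00 -1.51124545e+00] 3.525
```

View pics/w1.png

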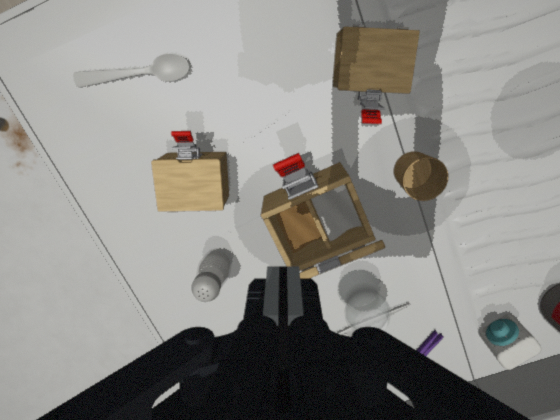

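The wrist view shows the box rim with corners near (263,210), (345,170), (373,237) and (298,275). The red grip is at (289,165). The neighbouring levers are clear of it, at (182,135) and (371,117). I'll take the rim and lever from this view and check them against the others.

Run:
```python
from h import *
def red(f,box):
    im,P,K,T=load(f); hsv=cv2.cvtColor(im,cv2.COLOR_RGB2HSV)
    m=((hsv[...,0]<10)|(hsv[...,0]>170))&(hsv[...,1]>140)&(hsv[...,2]>60)
    x,y,w,h=box; k=np.zeros_like(m); k[y:y+h,x:x+w]=1; m&=k
    Q=P[m]; v,u=np.nonzero(m); c=np.array([u.mean(),v.mean()])
    r=T[:3,:3]@np.linalg.inv(K)@[*c,1]; print(f,m.sum(),c.round(1),np.nanmean(Q,0).round(4),np.nanpercentile(Q,[3,97],0).round(4).tolist()); return T[:3,3],r/np.linalg.norm(r)
R=[red('scene0',(240,220,40,30)),red('side0',(205,225,40,35)),red('w1',(265,145,50,35))]
A=sum(np.eye(3)-np.outer(r,r) for _,r in R); b=sum((np.eye(3)-np.outer(r,r))@o for o,r in R); print('tri',np.linalg.solve(A,b).round(4))
im,P,K,T=load('w1'); Q=P[140:290,240:400].reshape(-1,3)
rim=Q[(Q[:,2]>.068)&(Q[:,2]<.079)&(Q[:,0]>.548)&(Q[:,0]<.66)&(abs(Q[:,1]+.085)<.08)]
r=cv2.minAreaRect(rim[:,:2].astype(np.float32)*1000); print(r,len(rim),np.median(rim[:,2]))
print(cv2.boxPoints(r))
# back: lid plane
L=Q[(Q[:,2]>.14)&(Q[:,2]<.19)]; print('lid top',len(L),np.percentile(L,[2,50,98],0).round(4))
for f in('scene0','side0','w1'):
    im,P,K,T=load(f); q=P.reshape(-1,3)
    for nm,c,h in(('salt',(.53,-.25),0),):pass
    hh=q[(q[:,2]>.02)&(q[:,2]<.12)&(q[:,0]>.45)&(q[:,0]<.75)&(q[:,1]>-.33)&(q[:,1]<.12)]
    g=np.zeros((300,450),np.uint8); g[((hh[:,0]-.45)*1000).astype(int).clip(0,299),((hh[:,1]+.33)*1000).astype(int).clip(0,449)]=1
    g=cv2.morphologyEx(g,cv2.MORPH_CLOSE,np.ones((7,7)))
    n,l,s,c=cv2.connectedComponentsWithStats(g)
    for i in range(1,n):
        if s[i,4]>150: print(f,'x',s[i,1]+450,s[i,1]+s[i,3]+450,'y',s[i,0]-330,s[i,0]+s[i,2]-330,s[i,4])
```

```text
scene0 49 [262.7 234.9] [ 0.5006 -0.0866  0.0903] [[0.4956, -0.1013, 0.0817], [0.5069, -0.0722, 0.0947]]
side0 101 [222.  241.7] [ 0.5027 -0.0697  0.0764] [[0.4841, -0.1009, 0.0062], [0.514, 0.0544, 0.0914]]
w1 376 [288.8 164.5] [ 0.5032 -0.0844  0.089 ] [[0.496, -0.0979, 0.0792], [0.5126, -0.0711, 0.0944]]
tri [ 0.5035 -0.084   0.0866]
((587.9857177734375, -82.01783752441406), (83.45433044433594, 108.1495590209961), 2.334670066833496) 1593 0.07391572259340928
[[ 544.0904    -29.687756]
 [ 548.49603  -137.74754 ]
 [ 631.88104  -134.34792 ]
 [ 627.4754    -26.288132]]
lid top 848 [[ 0.5841 -0.1074  0.1527]
 [ 0.5904 -0.069   0.1564]
 [ 0.5961 -0.0288  0.1671]]
scene0 x 450 530 y -250 -157 4981
scene0 x 450 503 y -11 77 2342
scene0 x 494 635 y -140 -26 5714
scene0 x 558 601 y 22 64 313
scene0 x 570 613 y 43 81 307
scene0 x 585 622 y -256 -218 934
scene0 x 695 750 y -97 -42 1961
side0 x 450 532 y -251 -157 4982
side0 x 450 505 y -11 75 2500
side0 x 497 640 y -141 -27 6065
side0 x 562 601 y 45 80 227
side0 x 565 606 y 24 42 173
side0 x 588 631 y -257 -222 974
side0 x 698 750 y -99 -48 1896
w1 x 450 531 y -249 -156 5060
w1 x 450 505 y -10 78 2542
w1 x 494 631 y -138 -26 9582
w1 x 560 612 y 24 77 422
w1 x 586 624 y -251 -210 1119
w1 x 695 742 y -96 -37 1795
```

Box pose: centre about (0.592, −0.082), yaw about 0.042, lid about 62°, red tip at (0.5035, −0.084, 0.087). The tip matches the given geometry. Next I'll close the lid from behind with shut, vertical fingers, following the lid's arc.

```bash
cat >> h.py <<'E'
YAW=.042; C=np.array([.5917,-.0818]); ROT=[np.pi,0,np.pi+YAW]
def W(x,y,z): # box (m) -> world
    c,s=np.cos(YAW),np.sin(YAW); return [C[0]+c*x-s*y, C[1]+s*x+c*y, z]
E
python3 - <<'E'
from h import *
def pt(a,r=.065,off=.0): # TCP when front lower edge touches outer face
    a=np.radians(a); n=.008+off
    return W(.044-r*np.cos(a)+n*np.sin(a)+.011,0,.075+r*np.sin(a)+n*np.cos(a))
movep(W(.075,0,.24),ROT)
move_l(pt(66,off=.012),feed=.15)
for a in(45,25,10,1): 
    h=move_l(pt(a),feed=.1,max_force=15); print(a,h,observe()['eef_pos'].round(4),observe()['ft_force'].round(2))
    if h: break
if not h:
    p=pt(0); p[2]=.078
    h=move_l(p,feed=.03,max_force=10); print('press',h,observe()['eef_pos'].round(4),observe()['ft_force'].round(2))
p=list(observe()['eef_pos']); p[2]=.22; move_l(p,feed=.2)
snap('wrist','w2'); snap('side','side2'); snap('scene','scene2'); print(observe()['time_s'])
a=cv2.imread('pics/scene2.png')[170:310,180:380]; b=cv2.imread('pics/side2.png')[180:320,160:360]
cv2.imwrite('pics/crop2.png',np.vstack([cv2.resize(x,None,fx=2.1,fy=2.1,interpolation=cv2.INTER_CUBIC) for x in(a,b)]))
im,P,K,T=load('scene2'); q=P.reshape(-1,3); t=q[(abs(q[:,0]-.592)<.03)&(abs(q[:,1]+.082)<.04)&(q[:,2]>.05)]
print(np.linalg.lstsq(np.c_[t[:,:2]-[.592,-.082],np.ones(len(t))],t[:,2],rcond=None)[0].round(4))
E
```

```text
45 False [ 0.607  -0.0813  0.1275] [-0.   -0.01 -0.32]
25 False [ 0.5911 -0.0817  0.1095] [ 0.36 -0.73  0.37]
10 False [ 0.5837 -0.0819  0.0937] [ 0.01  0.24 -0.62]
1 False [ 0.5818 -0.0822  0.084 ] [-0.35 -0.04 -0.63]
press True [ 0.5825 -0.0824  0.0832] [-2.03 -0.26  8.38]
7.7917
[-2.3411 -3.5695  0.2185]
```

View pics/crop2.png

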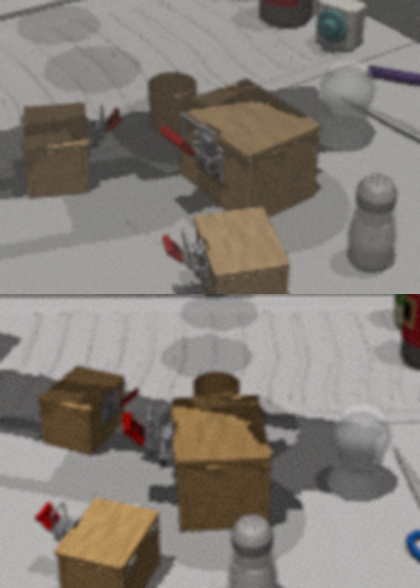

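Both crops show the lid flat on the box and the red lever still open, at crop (175,140) and (133,430). I'll check flatness and pose numerically, then press the lever straight down.

Run:
```python
from h import *
# clear of box, then look from robot side
movep(W(-.0975,0,.20),ROT)
snap('scene','scene3'); snap('wrist','w3')
for f in('w3','scene3','side2'):
    im,P,K,T=load(f); q=P.reshape(-1,3); t=q[(q[:,2]>.07)&(q[:,2]<.1)&(q[:,0]>.54)&(q[:,0]<.66)&(q[:,1]>-.15)&(q[:,1]<-.01)]
    if len(t)>100:
        print(f,len(t),np.linalg.lstsq(np.c_[t[:,:2]-[.592,-.082],np.ones(len(t))],t[:,2],rcond=None)[0].round(4),cv2.minAreaRect(t[:,:2].astype(np.float32)*1000))
    hsv=cv2.cvtColor(im,cv2.COLOR_RGB2HSV)
    m=((hsv[...,0]<10)|(hsv[...,0]>170))&(hsv[...,1]>140)&(hsv[...,2]>60)&(abs(P[...,0]-.5)<.03)&(abs(P[...,1]+.084)<.03)&(P[...,2]>.02)
    if m.any(): print('red',m.sum(),P[m].mean(0).round(4),np.percentile(P[m],[3,97],0).round(4).tolist())
print(observe()['time_s'],observe()['ft_force'])
```

```text
w3 5915 [0.0271 0.0006 0.0837] ((575.4964599609375, -82.04986572265625), (71.64433288574219, 110.5396728515625), 2.2564947605133057)
red 709 [ 0.5018 -0.0847  0.0898] [[0.4955, -0.0983, 0.0795], [0.5122, -0.0714, 0.0942]]
scene3 1565 [0.0228 0.036  0.0833] ((584.089111328125, -82.98217010498047), (88.64187622070312, 112.71165466308594), 2.3341712951660156)
red 58 [ 0.5002 -0.0904  0.0906] [[0.4956, -0.1013, 0.0789], [0.5098, -0.0735, 0.0951]]
side2 1545 [-0.0009  0.0254  0.0806] ((587.2606201171875, -82.2249755859375), (93.73004150390625, 114.85273742675781), 2.35011625289917)
red 79 [ 0.5054 -0.0926  0.0854] [[0.4981, -0.1011, 0.0755], [0.515, -0.0746, 0.0923]]
8.3417 [ 0.88985599 -0.96136883 -0.80260659]
```

View pics/w3.png

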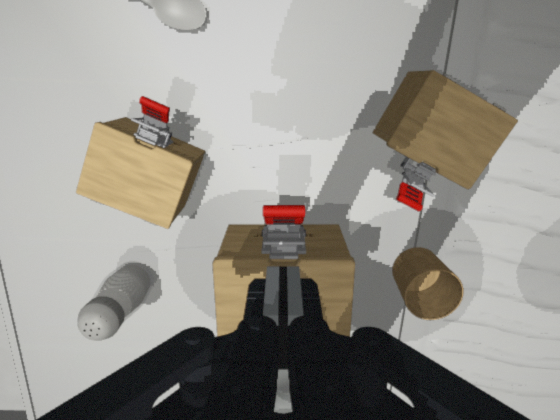

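The wrist view shows the shut lid, the steel latch at (284,240) and the red grip at (284,214), centred on the tool's plane. The box hasn't moved. Now I'll press the grip.

Run:
```python
from h import *
def go(z,f,mf=None):
    h=move_l(W(-.0985,0,z),feed=f,max_force=mf); o=observe(); print(z,h,o['eef_pos'].round(4),o['ft_force'].round(2)); return h
go(.105,.15)
for z in(.092,.086,.080,.072,.064,.056,.048,.040):
    if go(z,.04,25): break
snap('side','side4'); snap('scene','scene4')
print(observe()['time_s'])
a=cv2.imread('pics/scene4.png')[170:310,180:380]; b=cv2.imread('pics/side4.png')[180:320,160:360]
cv2.imwrite('pics/crop4.png',np.vstack([cv2.resize(x,None,fx=2.1,fy=2.1,interpolation=cv2.INTER_CUBIC) for x in(a,b)]))
```

```text
0.105 False [ 0.4941 -0.0861  0.1057] [-0.68  0.29  0.55]
0.092 False [ 0.4934 -0.0862  0.0925] [-1.88  0.34  5.68]
0.086 True [ 0.4889 -0.0864  0.0879] [-6.44 -0.71  8.49]
9.9083
```

View pics/crop4.png

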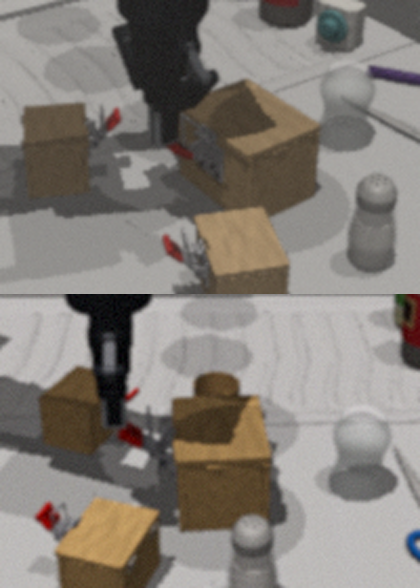

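The crops show the finger at the outer end of the red grip. It was pushed 5 mm toward the robot, so it is sliding off the end. The box is unmoved and the lever sprang back. I'll back up, move about 11 mm inward, and follow the lever's arc.

Run:
```python
from h import *
p=list(observe()['eef_pos']); p[2]=.11; move_l(p,feed=.15)
def pt(d,r=.045): # contact point on lever upper face at elevation d deg
    a=np.radians(d); return -.056-r*np.cos(a)+.0045*np.sin(a), .055+r*np.sin(a)+.0045*np.cos(a)
x,z=pt(46); move_l(W(x,0,.11),feed=.15)
log=[]
for d in(46,40,32,24,16,8,0,-8,-15,-22):
    x,z=pt(d); h=move_l(W(x,0,z),feed=.05,max_force=30); o=observe()
    print(d,h,np.round(W(x,0,z),4),o['eef_pos'].round(4),o['ft_force'].round(2))
    if h: break
snap('side','side5'); snap('scene','scene5')
print(observe()['time_s'])
a=cv2.imread('pics/scene5.png')[170:310,180:380]; b=cv2.imread('pics/side5.png')[180:320,160:360]
cv2.imwrite('pics/crop5.png',np.vstack([cv2.resize(x,None,fx=2.1,fy=2.1,interpolation=cv2.INTER_CUBIC) for x in(a,b)]))
```

```text
46 False [ 0.5078 -0.0853  0.0905] [ 0.5049 -0.0854  0.0902] [-11.7   -0.45  14.77]
40 False [ 0.5042 -0.0855  0.0874] [ 0.5021 -0.0855  0.0868] [-5.78  0.36  6.92]
32 False [ 0.5    -0.0857  0.0827] [ 0.499  -0.0857  0.0821] [-3.47 -0.96  5.5 ]
24 False [ 0.4965 -0.0858  0.0774] [ 0.4963 -0.0858  0.0772] [-2.73 -0.41  2.74]
16 False [ 0.4938 -0.0859  0.0717] [ 0.4938 -0.0858  0.0716] [-1.56 -0.33  2.75]
8 False [ 0.4919 -0.086   0.0657] [ 0.4916 -0.0859  0.0653] [-0.02 -0.13  1.33]
0 False [ 0.4908 -0.086   0.0595] [ 0.4903 -0.0859  0.0589] [ 0.02 -0.02  0.52]
-8 False [ 0.4906 -0.086   0.0532] [ 0.4902 -0.0859  0.0526] [-0.05  0.47 -0.45]
-15 False [ 0.4912 -0.086   0.0477] [ 0.4908 -0.0859  0.0472] [ 1.12  0.03 -0.62]
-22 False [ 0.4924 -0.086   0.0423] [ 0.4921 -0.0859  0.0419] [-0.01  0.29 -0.03]
13.5333
```

View pics/crop5.png

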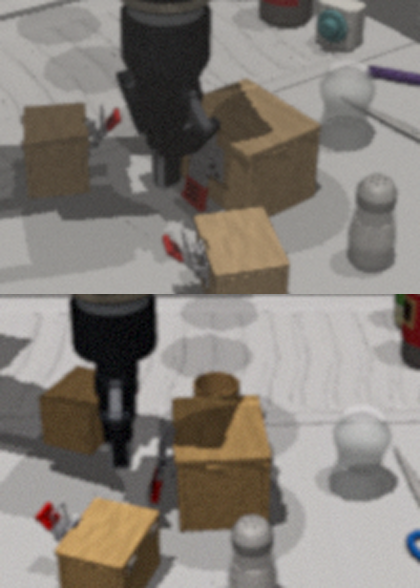

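The lever has snapped: the red grip now hangs down the front at crop (195,190) and (157,485). I'll retreat straight up, check the final state, and hand in.

Run:
```python
from h import *
p=list(observe()['eef_pos']); p[0]-=.004; p[2]=.10; move_l(p,feed=.1); p[2]=.28; p[0]-=.05; move_l(p,feed=.2)
for n in('scene','side','wrist'):
    snap(n,n+'6'); im,P,K,T=load(n+'6'); q=P.reshape(-1,3)
    t=q[(q[:,2]>.075)&(q[:,2]<.1)&(q[:,0]>.555)&(q[:,0]<.66)&(q[:,1]>-.15)&(q[:,1]<-.01)]
    if len(t)>50: print(n,np.percentile(t[:,2],[5,50,95]).round(4),cv2.minAreaRect(t[:,:2].astype(np.float32)*1000))
    hsv=cv2.cvtColor(im,cv2.COLOR_RGB2HSV)
    m=((hsv[...,0]<10)|(hsv[...,0]>170))&(hsv[...,1]>140)&(hsv[...,2]>50)&(abs(P[...,0]-.51)<.04)&(abs(P[...,1]+.084)<.03)
    if m.any(): print('red',m.sum(),P[m].mean(0).round(4))
print(observe()['time_s'])
```

```text
scene [0.0802 0.084  0.0854] ((591.6377563476562, -82.22944641113281), (75.57018280029297, 111.97053527832031), 1.7073475122451782)
red 10 [ 0.522  -0.0929  0.0213]
side [0.0784 0.0812 0.0827] ((593.8431396484375, -82.00660705566406), (78.17042541503906, 113.12860870361328), 1.7790918350219727)
red 33 [ 0.5259 -0.0984  0.0183]
wrist [0.0822 0.0835 0.0846] ((580.0238647460938, -82.17256164550781), (54.38140869140625, 110.15287780761719), 2.433192253112793)
red 247 [ 0.5214 -0.084   0.0207]
15.4917
```

View pics/scene6.png

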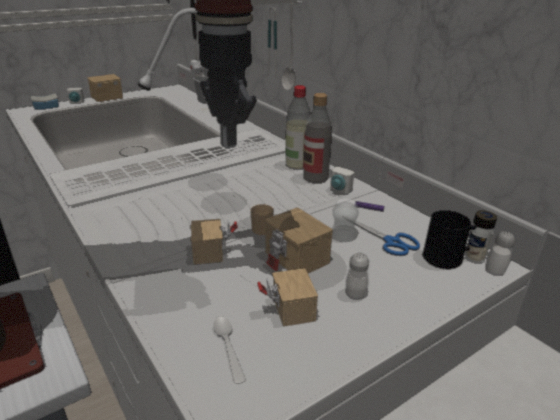

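The scene image shows the lid flat at z of about 0.083, the red lever hanging down at (273,262), and the bystanders in place.

```bash
python3 -c "
from plant import *
print(job_done())"
```

```text
the job is handed in; nothing more can be done
None
```

The box lid is shut and the latch lever is in its locked position; I saw no movement of the box or the things around it, and I handed the job in at about 15.5 s. The first press slid off the lever's end, so I backed off and pressed again.

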